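Tip two filter cartons and push the stamped one to the dispatch line

ROBOT

A 7-joint arm with a two-finger parallel gripper is mounted at the origin on a cart in front of the work surface, level with it; the furniture and walls round the work are solid. World frame = base frame: x ahead of the robot, y to its left, z up, the work surface at z = 0. Lengths are in mm, angles in rad, forces in N, time in s.
With the tool pointing down it reaches from about 375 to 925 mm from the base axis. Payload 3.1 kg.
Tool frame: the origin (TCP) lies midway between the tips of the shut fingers; the grasp point (between the pads) lies 19 mm behind it; z points along the fingers, y is the line along which they close (so a half turn about z gives the same grasp; the last joint's range is limited). The gripper opens to 85 mm and grips with 20 to 120 N. Pads are 22 mm wide; open, the fingers measure 114 mm over their backs; the gripper's body (76 mm by 85 mm) begins 54 mm behind the grasp point. The pads swing forward as they close: fully open they stand 13 mm farther back than shut.
Start: joints at [-0.098, 0.383, 0.044, 1.598, -0.018, 1.161, -0.05], TCP at [650.002, 0.022, 231.269] pointing down, gripper open.
Joint ranges: [-2.61, 2.61], [-0.41, 2.15], [-1.48, 1.57], [0, 2.5], [-1.57, 4.71], [0.05, 1.97], [-2.85, 2.85]. Speed limits (rad/s): [2.79, 2.79, 3.14, 3.14, 3.14, 3.14, 3.14].

INTERFACE

Orientations are given as a 3x3 rotation matrix whose columns are the frame's x, y, z axes.
In Python, from plant import robot, viewer gives the robot as it stands.
- The arm moves only by the tool send_rows, never from a script. Its argument "series" is a list of rows, each a list of 3 entries, a list of its own where there are three numbers: the shift along the world's x, y, z each as a share of 100 mm, from -1 to 1, then the turn, a rotation vector about the world's x, y, z each as a share of 0.5 rad, from -1 to 1, then the opening, from 0 (shut) to 1 (fully open). In form: [[[tx, ty, tz], [ax, ay, az], gripper], ...]. A call has exactly 10 rows; each row is the pose to reach, as a shift and turn from the pose commanded when the call began; what a row does not reach only later rows make up. A row lasts 1/12 s, in which the tool goes at most 41.7 mm and 7.16 degrees, less where a joint would pass 70% of its speed; a pose out of reach is approached as far as the arm can. A call with a number of a shift or a turn outside -1 to 1 is refused whole. A call with a gripper value outside its range is refused whole. The fingers move at their own pace and stop on an object; "grip_force" is the grip in N (left out, the last holds). Time passes only in rows, so rows that repeat a pose let the fingers close, or fill a call up. It gives the time, the measured TCP pose, the force, the opening and the grip force at its end, in the units of the state.
- robot.read_state(): the state, without advancing time (a new reading comes with each control period).
- viewer.snapshot(name): name is "scene" or "side" or "wrist"; returns the picture (384x512x3 uint8, red, green, blue); there is no depth.
- viewer.calibration(name): a dict with "fovy" (degrees; the focal length in pixels is half the picture's height over the tangent of half this angle, whatever the lens; pixels are square), "cx", "cy" (the principal point, pixels), "k1" (the pictures are not rectified: a ray, as slopes to the right and down, at radius r is drawn at 1 + k1 r^2 times it, then the intrinsics apply), "xyz" and "rotation" of the camera in the world; the wrist camera has in their place "hand_eye" (4x4, takes a point from camera to tool coordinates, whose origin is the TCP and whose axes are the flange's). Camera axes: x right, y down, z forward; pixel columns grow to the right and rows downward; lengths in mm; the calibration is good to about 2 mm. A picture is of the moment at which its call begins: read the wrist's pose just before it. calibration takes no time and is no camera call.
- robot.hand_in(): hands the job in; it is judged then, once.
The state is a dict: "t": time; "joint_positions": joint angles; "joint_velocities": joint speeds; "joint_torque": joint torques, N m; "eef_pos": TCP position; "orientation": TCP orientation; "contact_force": force on the tool from outside, world axes, zero at the start; "torque": the same for the moment, N m; "finger_gap": finger opening in mm; "grip_force": force on a finger pad.
Only numpy, scipy, OpenCV 4.12 (cv2) and the standard library are available. Lean on these libraries where they do the work, as an engineer would, in place of code of your own. Each camera call takes 0.05 s, during which the arm holds its last target. There are 200 camera calls.

TASK

One of the two filter cartons has an ink stamp (a ring with a bar through it) underneath. First tip both cartons over, away from the robot, so that each lies on its back with its underside facing the robot; then push the stamped one, lying as it is, away from the robot until it lies across the taped dispatch line with the middle of its length over the tape. Only push with the fingers: do not lift the cartons, leave the unstamped one lying where it fell, and do not disturb the other things.

Things in the scene. Friction and masses are not known exactly. Their poses are not given: they have to be found in the camera images.
- carton_stamped: With the stamp underneath: white filter carton, a closed rigid box 66 mm deep (own x), 85 mm wide (own y), 116 mm high (own z), about 0.2 kg. Origin at the centre of its underside; starts upright, own x away from the robot within 0.2 rad. Pushed on the near face close to its top, it tips over its far bottom edge, falls by itself past 30 degrees and then lies 66 mm high, own z away from the robot, own x down.
- carton_plain: Nothing underneath; else the same: white filter carton, a closed rigid box 66 mm deep (own x), 85 mm wide (own y), 116 mm high (own z), about 0.2 kg. Origin at the centre of its underside; starts upright, own x away from the robot within 0.2 rad; tips in the same way.
- carton_stamped_centre (a point): Centre of the stamped carton's box, 58 mm above its underside along its own z.
- carton_plain_centre (a point): Centre of the plain carton's box, 58 mm above its underside along its own z.
- stamp (a point): Centre of the ink stamp (a dark ring 47 mm across with a 58 mm bar through it) on the underside of the stamped carton; hidden until that carton is tipped. The two cartons stand side by side, left and right, and look alike from outside.
- dispatch_line: Dispatch line: a straight strip of dark tape 24 mm wide and 580 mm long, flat on the worktop beyond both cartons, running left to right. Origin at its middle, own x points across it away from the robot, own y along it.
- sample_jar: Bystander: red-lidded sample jar, 56 mm across, 60 mm high, between the two cartons. Origin at the centre of its underside.
- screw_tub: Bystander: white screw tub, 52 mm across, 50 mm high, between the cartons and nearer the robot. Origin at the centre of its underside.
- plastic_beaker: Bystander: plastic beaker, 76 mm across, 99 mm high, on the left. Origin at the centre of its underside.
- conical_flask: Bystander: conical glass flask, 66 mm across, 116 mm high, on the left, farther back. Origin at the centre of its underside.
- squeeze_bottle: Bystander: white squeeze bottle with a spout, 72 mm across, 213 mm high, on the right. Origin at the centre of its underside.
- bench_timer: Bystander: small countdown timer, 34 x 62 x 40 mm, on the right. Origin at the centre of its underside.
There are look-alikes about, which are no part of the job. Leave any pink or yellow look-alike of the carton_stamped alone.

How it is judged:
By the outcome, as a careful person would: the job done as asked, in the order asked, and still so for the second after the job is handed in, with the robot touching nothing.
It also fails if it takes over 59 s, if anything falls off the work surface, if the arm or the gripper's body presses on something with over 40 N, if the wrist force passes 120 N, or if a joint passes its speed limit or range.

## Working session

There is one attempt and no reset: what is moved stays moved. The work goes in short steps, Python scripts to look and compute and a tool call to move; the robot and the scene stay as the last step left them, time stands still between calls to the robot, and variables do not carry over. Pictures are saved under pics/ and viewed, at most 10 in all, crops included, and the job is handed in when it is done.

Besides the shell and the picture viewer there is one more tool, called after "Request:" as name(argument=value, ...), one argument or row to a line, values as JSON. send_rows: Moves the arm, as the interface text tells. Its arguments: {"type":"object","properties":{"series":{"type":"array","items":{"type":"array"}},"grip_force":{"type":"number"}},"required":["series"]}

```bash
mkdir -p pics
cat > h.py <<'E'
import numpy as np, cv2
from plant import robot, viewer
def cam(name, st=None):
    c=viewer.calibration(name); f=192/np.tan(np.radians(c["fovy"])/2)
    if "xyz" in c: R=np.array(c["rotation"]);p=np.array(c["xyz"])
    else:
        st=st or robot.read_state(); T=np.array(c["hand_eye"]); O=np.array(st["orientation"])
        R=O@T[:3,:3]; p=np.array(st["eef_pos"])+O@T[:3,3]
    return dict(f=f,cx=c["cx"],cy=c["cy"],k=c["k1"],R=R,p=p)
def ray(c,u,v):
    d=np.array([(u-c["cx"])/c["f"],(v-c["cy"])/c["f"]]); s=d.copy()
    for _ in range(20): s=d/(1+c["k"]*(s@s))
    return c["R"]@np.array([*s,1])
def onz(c,u,v,z):
    r=ray(c,u,v); return c["p"]+r*(z-c["p"][2])/r[2]
def proj(c,P):
    q=c["R"].T@(np.array(P,float)-c["p"]); s=q[:2]/q[2]; s=s*(1+c["k"]*(s@s))
    return s*c["f"]+[c["cx"],c["cy"]]
def tri(ca,ua,cb,ub):
    a,b=ray(ca,*ua),ray(cb,*ub); A=np.array([a,-b]).T
    t=np.linalg.lstsq(A,cb["p"]-ca["p"],rcond=None)[0]
    P,Q=ca["p"]+a*t[0],cb["p"]+b*t[1]; return (P+Q)/2,np.linalg.norm(P-Q)
def snap(name,fn):
    im=viewer.snapshot(name); cv2.imwrite("pics/"+fn,im[:,:,::-1]); return im
E
python3 - <<'E'
from h import *
ims=[snap(n,n+"0.png") for n in("scene","side")]
for n in("scene","side"):
    im=cv2.imread(f"pics/{n}0.png"); cv2.imwrite(f"pics/{n}0b.png",cv2.resize(im,(800,600),interpolation=cv2.INTER_CUBIC))
    c=cam(n);print(n,c["p"],c["R"][:,2],c["f"])
s=robot.read_state();print(s["t"],s["orientation"])
E
```

```text
scene [-302.82371615  663.39015385 1296.58989473] [ 0.52074505 -0.40502603 -0.75151747] 487.70964722330785
side [  314.21430605 -1183.62816388   689.09715579] [ 0.14884081  0.87318819 -0.46409999] 452.2654146292704
0.1 [[-6.03467666e-05  9.99997157e-01 -2.38390299e-03]
 [ 9.99999986e-01  5.99676348e-05 -1.59109431e-04]
 [-1.58966022e-04 -2.38391255e-03 -9.99997146e-01]]
```

View pics/scene0b.png

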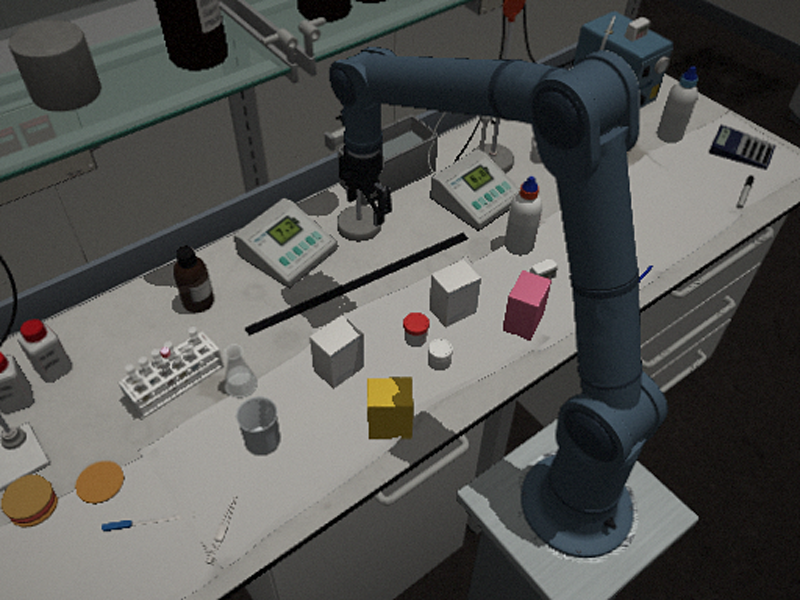

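View pics/side0b.png

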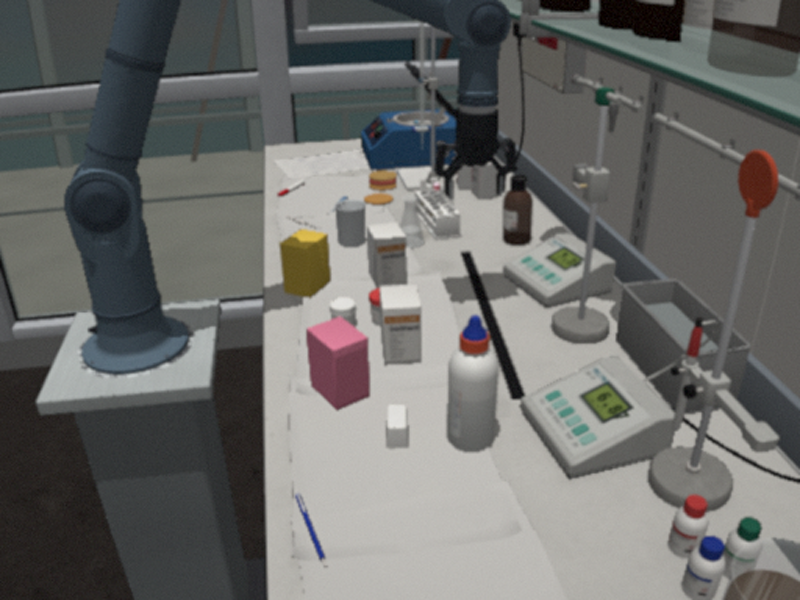

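Scene view: white cartons at about (337,350) and (455,290), the jar at (416,328), the tub at (440,353), and the tape from (247,330) to (467,237). Pink (527,305) and yellow (390,408) boxes are look-alikes to leave alone. I'll enlarge to get the corners.

Run:
```python
import cv2,numpy as np
a=cv2.imread("pics/scene0.png");b=cv2.imread("pics/side0.png")
def crop(im,x,y,w=80,h=100,s=5):
    o=cv2.resize(im[y:y+h,x:x+w],None,fx=s,fy=s,interpolation=cv2.INTER_CUBIC)
    return o
# each 400x300 : 80x60 px at 5x
t=[crop(a,180,195,80,60),crop(a,255,160,80,60),crop(b,210,137,80,60),crop(b,215,177,80,60)]
o=np.vstack([np.hstack(t[:2]),np.hstack(t[2:])])
for i in range(0,800,50): cv2.line(o,(i,0),(i,599),(0,160,0) if i%400 else (0,0,255),1)
for i in range(0,600,50): cv2.line(o,(0,i),(799,i),(0,160,0) if i%300 else (0,0,255),1)
cv2.imwrite("pics/crops.png",o)
```

```text
(no output)
```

View pics/crops.png

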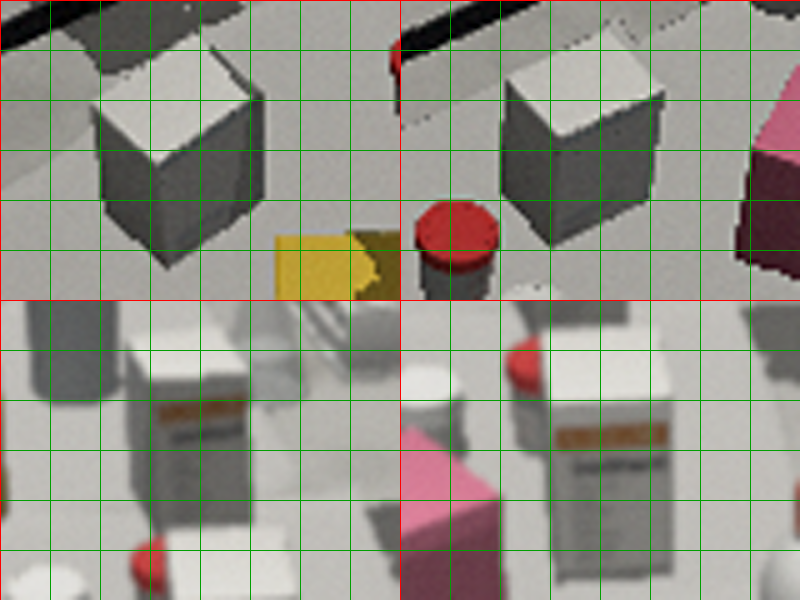

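```bash
cat > fit0.py <<'E'
from h import *
from scipy.optimize import least_squares
S,D=cam("scene"),cam("side")
def px(tile,u,v):
    ox,oy,bx,by={"a":(0,0,180,195),"b":(400,0,255,160),"c":(0,300,210,137),"d":(400,300,215,177)}[tile]
    return ((u-ox)/5+bx-.4,(v-oy)/5+by-.4)
T,B=116,0
obs={"L":[(S,-1,1,T,px("a",157,163)),(S,1,1,T,px("a",92,105)),(S,-1,-1,T,px("a",265,95)),(S,-1,1,B,px("a",167,268)),(S,1,1,B,px("a",105,212)),(S,-1,-1,B,px("a",264,198)),
 (D,-1,-1,T,px("c",150,380)),(D,1,-1,T,px("c",250,373)),(D,-1,1,T,px("c",127,345)),(D,1,1,T,px("c",233,325)),(D,1,-1,B,px("c",250,526))],
"R":[(S,-1,1,T,px("b",558,135)),(S,1,1,T,px("b",505,80)),(S,-1,-1,T,px("b",665,92)),(S,-1,1,B,px("b",551,245)),(S,1,1,B,px("b",501,193)),(S,-1,-1,B,px("b",650,200)),
 (D,-1,-1,T,px("d",545,405)),(D,1,-1,T,px("d",672,398)),(D,1,1,T,px("d",655,325)),(D,-1,-1,B,px("d",557,582)),(D,1,-1,B,px("d",672,577))]}
def pt(p,a,b,z):
    c,s=np.cos(p[2]),np.sin(p[2]); x,y=33*a,42.5*b
    return [p[0]+c*x-s*y,p[1]+s*x+c*y,z]
for k,o in obs.items():
    r=least_squares(lambda p:np.concatenate([proj(c,pt(p,a,b,z))-u for c,a,b,z,u in o]),[500,100 if k=="L" else -100,0])
    print(k,r.x.round(3),"max px",abs(r.fun).max().round(1))
    sc=[q for q in o if q[1:4]==(-1,-1,T)]; print(" tri top",[v.round(1) if hasattr(v,'round') else v for v in tri(sc[0][0],sc[0][4],sc[1][0],sc[1][4])])
q=lambda c,u,v,z:onz(c,u/1.5625-.2,v/1.5625-.2,z).round(0)
print("tape",q(S,247,330,0),q(S,467,237,0)," side",q(D,464,253,0),q(D,518,397,0))
for n,u,v,z in[("jar",416,321,60),("tub",440,347,50),("beaker",257,410,99),("flask base",241,387,0),("bottle base",521,247,0),("timer",543,267,40),("yellow top",390,392,100),("pink top",530,287,100)]: print(n,q(S,u,v,z))
for n,u,v,z in[("tub",343,305,50),("bottlebase",472,440,0),("timer top",397,417,40),("pink near bottom",347,405,0),("pink top near",347,375,116),("pink bot right",368,385,0),("pink bl",310,373,0),("yellow nb",315,297,0)]: print("side",n,q(D,u,v,z))
E
python3 fit0.py
```

```text
L [5.09995e+02 1.75468e+02 6.30000e-02] max px 2.7
 tri top [array([478.8, 132.7, 114.9]), np.float64(2.3)]
R [ 4.88133e+02 -1.16993e+02 -9.90000e-02] max px 1.2
 tri top [array([ 451.1, -154.5,  112.3]), np.float64(2.5)]
tape [715. 277.   0.] [ 648. -296.    0.]  side [706. 272.   0.] [ 653. -293.    0.]
jar [476.  -0.  60.]
tub [398.  -2.  50.]
beaker [461. 387.  99.]
flask base [592. 362.   0.]
bottle base [ 544. -378.    0.]
timer [ 441. -341.   40.]
yellow top [344. 168. 100.]
pink top [ 380. -230.  100.]
side tub [397. -15.  50.]
side bottlebase [ 551. -383.    0.]
side timer top [ 442. -357.   40.]
side pink near bottom [ 376. -260.    0.]
side pink top near [ 373. -345.  116.]
side pink bot right [ 416. -211.    0.]
side pink bl [ 322. -157.    0.]
side yellow nb [349. 122.   0.]
```

Left carton centre is about (510,175), yaw +0.06. Right carton is about (488,-117), yaw -0.10. The tape runs through roughly (711,275) to (651,-295). The plan is to turn the tool so the fingers line up across the push, half open. First I go behind the left carton.

Request:
send_rows(
  series=[
    [[-0.1,0.08,0],[0,0,-0.12],0.4],
    [[-0.2,0.16,0],[0,0,-0.25],0.4],
    [[-0.3,0.24,0],[0,0,-0.37],0.4],
    [[-0.4,0.32,0],[0,0,-0.5],0.4],
    [[-0.5,0.4,0],[0,0,-0.62],0.4],
    [[-0.6,0.48,0],[0,0,-0.75],0.4],
    [[-0.7,0.56,0],[0,0,-0.87],0.4],
    [[-0.71,0.57,0],[0,0,-1],0.4],
    [[-0.71,0.57,0],[0,0,-1],0.4],
    [[-0.71,0.57,0],[0,0,-1],0.4],
  ],
)

```text
t: 0.93
eef_pos: [578.7, 57.0, 230.9]
orientation: [[0.478, 0.879, -0.001], [0.879, -0.478, -0.0], [-0.001, -0.0, -1.0]]
contact_force: [0.1, 0.3, 0.6]
finger_gap: 34.0
grip_force: 0.0
```

Request:
send_rows(
  series=[
    [[-0.1,0.08,0],[0,0,-0.12],0.4],
    [[-0.2,0.16,0],[0,0,-0.25],0.4],
    [[-0.3,0.24,0],[0,0,-0.37],0.4],
    [[-0.4,0.32,0],[0,0,-0.5],0.4],
    [[-0.5,0.4,0],[0,0,-0.62],0.4],
    [[-0.6,0.48,0],[0,0,-0.75],0.4],
    [[-0.7,0.56,0],[0,0,-0.87],0.4],
    [[-0.71,0.57,0],[0,0,-1],0.4],
    [[-0.71,0.57,0],[0,0,-1],0.4],
    [[-0.71,0.57,0],[0,0,-1],0.4],
  ],
)

```text
t: 1.77
eef_pos: [508.4, 113.5, 231.2]
orientation: [[0.84, 0.542, 0.0], [0.542, -0.84, -0.0], [0.0, 0.0, -1.0]]
contact_force: [0.4, 0.1, -0.4]
finger_gap: 33.9
grip_force: 0.0
```

Request:
send_rows(
  series=[
    [[-0.1,0.08,0],[0,0,-0.12],0.4],
    [[-0.2,0.16,0],[0,0,-0.25],0.4],
    [[-0.3,0.24,0],[0,0,-0.37],0.4],
    [[-0.4,0.32,0],[0,0,-0.5],0.4],
    [[-0.5,0.4,0],[0,0,-0.62],0.4],
    [[-0.6,0.48,0],[0,0,-0.75],0.4],
    [[-0.7,0.56,0],[0,0,-0.87],0.4],
    [[-0.71,0.57,0],[0,0,-1],0.4],
    [[-0.71,0.57,0],[0,0,-1],0.4],
    [[-0.71,0.57,0],[0,0,-1],0.4],
  ],
)

```text
t: 2.6
eef_pos: [437.7, 170.4, 231.3]
orientation: [[0.997, 0.073, 0.001], [0.073, -0.997, -0.0], [0.0, 0.0, -1.0]]
contact_force: [0.4, -0.6, -0.5]
finger_gap: 34.7
grip_force: 0.0
```

Request:
send_rows(
  series=[
    [[0,0,-0.2],[0,0,0],0.4],
    [[0,0,-0.4],[0,0,0],0.4],
    [[0,0,-0.6],[0,0,0],0.4],
    [[0,0,-0.8],[0,0,0],0.4],
    [[0,0,-1],[0,0,0],0.4],
    [[0,0,-1],[0,0,0],0.4],
    [[0,0,-1],[0,0,0],0.4],
    [[0,0,-1],[0,0,0],0.4],
    [[0,0,-1],[0,0,0],0.4],
    [[0,0,-1],[0,0,0],0.4],
  ],
)

```text
t: 3.43
eef_pos: [438.4, 171.5, 132.8]
orientation: [[0.997, 0.071, 0.003], [0.071, -0.997, 0.001], [0.003, -0.001, -1.0]]
contact_force: [-0.2, 0.5, -0.1]
finger_gap: 34.4
grip_force: 0.0
```

Request:
send_rows(
  series=[
    [[0,0,-0.1],[0,0,0],0.4],
    [[0,0,-0.2],[0,0,0],0.4],
    [[0,0,-0.27],[0,0,0],0.4],
    [[0.06,0,-0.27],[0,0,0],0.4],
    [[0.12,0.01,-0.27],[0,0,0],0.4],
    [[0.18,0.01,-0.27],[0,0,0],0.4],
    [[0.24,0.02,-0.27],[0,0,0],0.4],
    [[0.3,0.02,-0.27],[0,0,0],0.4],
    [[0.36,0.03,-0.27],[0,0,0],0.4],
    [[0.42,0.03,-0.27],[0,0,0],0.4],
  ],
)

```text
t: 4.27
eef_pos: [479.7, 174.3, 104.5]
orientation: [[0.997, 0.071, 0.0], [0.071, -0.997, 0.0], [0.0, -0.0, -1.0]]
contact_force: [-0.7, -0.4, 1.2]
finger_gap: 34.1
grip_force: 0.4
```

Run:
```python
from h import *
im=snap("side","s1.png"); cv2.imwrite("pics/s1b.png",cv2.resize(im[90:240,150:350,::-1],(800,600),interpolation=cv2.INTER_CUBIC))
```

```text
(no output)
```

View pics/s1b.png

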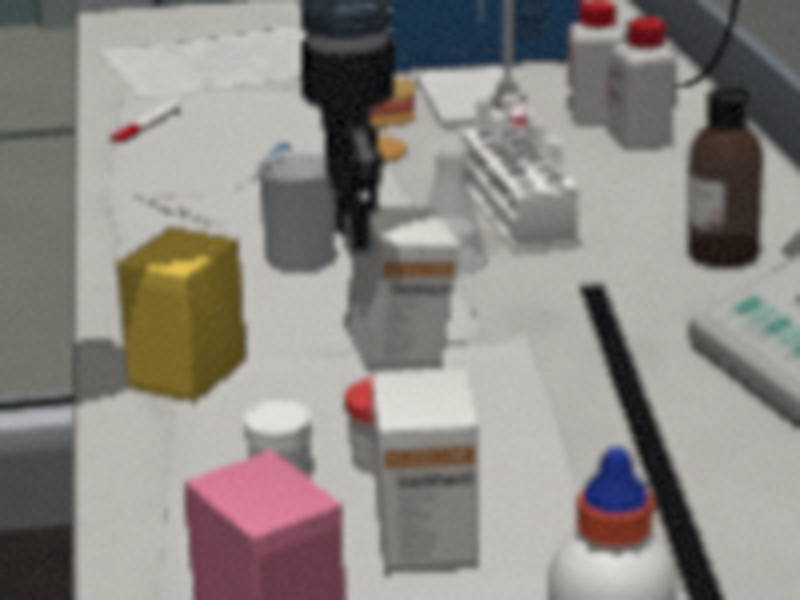

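The finger is at the near-top edge of the left carton (360,240), and the carton is tilting slightly. I keep pushing until it falls.

Request:
send_rows(
  series=[
    [[0.06,0,0],[0,0,0],0.4],
    [[0.12,0.01,0],[0,0,0],0.4],
    [[0.18,0.01,0],[0,0,0],0.4],
    [[0.24,0.02,0],[0,0,0],0.4],
    [[0.3,0.02,0],[0,0,0],0.4],
    [[0.35,0.02,0],[0,0,0],0.4],
    [[0.4,0.03,0],[0,0,0],0.4],
    [[0.44,0.03,0],[0,0,0],0.4],
    [[0.44,0.03,0],[0,0,0],0.4],
    [[0.44,0.03,0],[0,0,0],0.4],
  ],
)

```text
t: 5.15
eef_pos: [523.1, 177.0, 104.2]
orientation: [[0.998, 0.071, -0.0], [0.071, -0.998, -0.0], [-0.0, 0.0, -1.0]]
contact_force: [-1.2, 0.7, -0.2]
finger_gap: 33.9
grip_force: 0.0
```

Run:
```python
from h import *
im=snap("side","s2.png"); im2=snap("scene","s2c.png")
a=cv2.resize(im[110:210,200:300,::-1],(400,400),interpolation=cv2.INTER_CUBIC);b=cv2.resize(im2[180:280,170:270,::-1],(400,400),interpolation=cv2.INTER_CUBIC)
cv2.imwrite("pics/s2b.png",np.hstack([a,b]))
```

```text
(no output)
```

View pics/s2b.png

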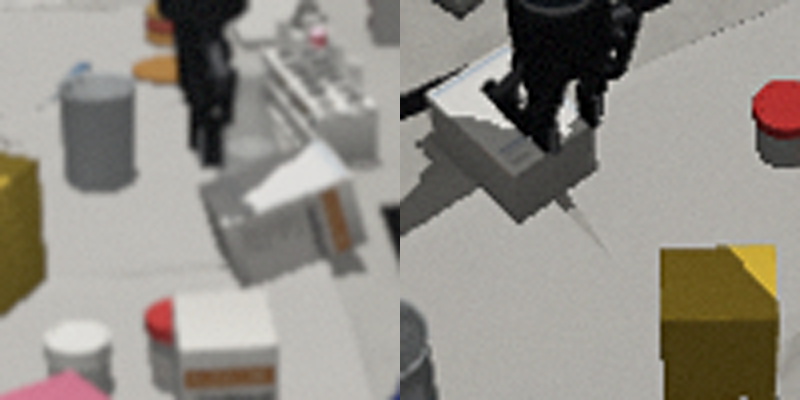

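It is falling (caught mid-fall). I go over to the right carton.

Request:
send_rows(
  series=[
    [[0,0,0.3],[0,0,0],0.4],
    [[-0.1,0,0.6],[0,0,0],0.4],
    [[-0.3,0,0.9],[0,0,0],0.4],
    [[-0.6,-0.2,0.9],[0,0,0],0.4],
    [[-0.9,-0.4,0.9],[0,0,0],0.4],
    [[-1,-0.6,0.9],[0,0,0],0.4],
    [[-1,-0.8,0.9],[0,0,0],0.4],
    [[-1,-1,0.9],[0,0,0],0.4],
    [[-1,-1,0.9],[0,0,0],0.4],
    [[-1,-1,0.9],[0,0,0],0.4],
  ],
)

```text
t: 6.08
eef_pos: [422.6, 76.2, 194.3]
orientation: [[0.998, 0.068, 0.0], [0.068, -0.998, 0.001], [0.0, -0.001, -1.0]]
contact_force: [0.4, -0.0, 0.4]
finger_gap: 33.9
grip_force: 0.0
```

Request:
send_rows(
  series=[
    [[0,-0.15,0],[0,0,0],0.4],
    [[0,-0.3,0],[0,0,0],0.4],
    [[0,-0.45,0],[0,0,0],0.4],
    [[0,-0.6,0],[0,0,-0.1],0.4],
    [[0,-0.75,0],[0,0,-0.2],0.4],
    [[0,-0.9,0],[0,0,-0.34],0.4],
    [[0,-1,0],[0,0,-0.34],0.4],
    [[0,-1,0],[0,0,-0.34],0.4],
    [[0,-1,0],[0,0,-0.34],0.4],
    [[0,-1,0],[0,0,-0.34],0.4],
  ],
)

```text
t: 6.92
eef_pos: [423.1, -22.1, 194.2]
orientation: [[0.995, -0.098, -0.0], [-0.098, -0.995, 0.001], [-0.0, -0.001, -1.0]]
contact_force: [-0.0, -0.2, 1.0]
finger_gap: 34.0
grip_force: 0.0
```

Request:
send_rows(
  series=[
    [[0,-0.15,0],[0,0,0],0.4],
    [[0,-0.3,0],[0,0,0],0.4],
    [[-0.02,-0.45,0],[0,0,0],0.4],
    [[-0.04,-0.6,0],[0,0,0],0.4],
    [[-0.06,-0.75,0],[0,0,0],0.4],
    [[-0.06,-0.87,0],[0,0,0],0.4],
    [[-0.06,-0.87,-0.2],[0,0,0],0.4],
    [[-0.06,-0.87,-0.4],[0,0,0],0.4],
    [[-0.06,-0.87,-0.5],[0,0,0],0.4],
    [[-0.06,-0.87,-0.5],[0,0,0],0.4],
  ],
)

```text
t: 7.75
eef_pos: [414.9, -108.7, 142.0]
orientation: [[0.995, -0.097, -0.006], [-0.097, -0.995, 0.001], [-0.006, 0.0, -1.0]]
contact_force: [0.0, 1.3, 0.8]
finger_gap: 34.2
grip_force: 0.0
```

Run:
```python
from h import *
im=snap("side","s3.png"); im2=snap("scene","s3c.png")
a=cv2.resize(im[110:260,180:313,::-1],(400,450),interpolation=cv2.INTER_CUBIC);b=cv2.resize(im2[150:300,170:303,::-1],(400,450),interpolation=cv2.INTER_CUBIC)
cv2.imwrite("pics/s3b.png",np.hstack([a,b]))
```

```text
(no output)
```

View pics/s3b.png

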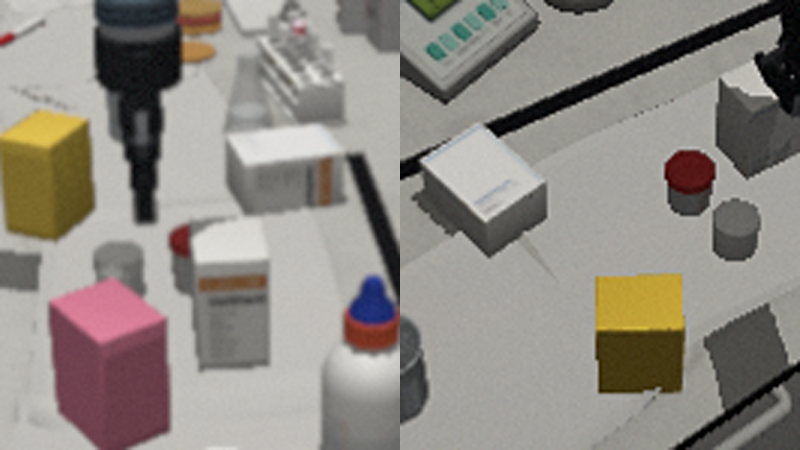

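The left carton lies down and its near face at (518,215) shows no ring, so the right one is likely stamped. I'll confirm that after tipping it.

Request:
send_rows(
  series=[
    [[0,0,-0.2],[0,0,0],0.4],
    [[0,0,-0.4],[0,0,0],0.4],
    [[0,0,-0.4],[0,0,0],0.4],
    [[0.06,-0.01,-0.4],[0,0,0],0.4],
    [[0.12,-0.01,-0.4],[0,0,0],0.4],
    [[0.18,-0.02,-0.4],[0,0,0],0.4],
    [[0.24,-0.02,-0.4],[0,0,0],0.4],
    [[0.3,-0.03,-0.4],[0,0,0],0.4],
    [[0.36,-0.04,-0.4],[0,0,0],0.4],
    [[0.42,-0.04,-0.4],[0,0,0],0.4],
  ],
)

```text
t: 8.68
eef_pos: [459.6, -114.3, 104.5]
orientation: [[0.995, -0.099, -0.0], [-0.099, -0.995, -0.0], [-0.0, 0.0, -1.0]]
contact_force: [-1.8, 0.7, 1.2]
finger_gap: 34.2
grip_force: 0.6
```

Request:
send_rows(
  series=[
    [[0.06,-0.01,0],[0,0,0],0.4],
    [[0.12,-0.01,0],[0,0,0],0.4],
    [[0.18,-0.02,0],[0,0,0],0.4],
    [[0.24,-0.02,0],[0,0,0],0.4],
    [[0.3,-0.03,0],[0,0,0],0.4],
    [[0.35,-0.03,0],[0,0,0],0.4],
    [[0.4,-0.04,0],[0,0,0],0.4],
    [[0.45,-0.04,0],[0,0,0],0.4],
    [[0.45,-0.04,0],[0,0,0],0.4],
    [[0.45,-0.04,0],[0,0,0],0.4],
  ],
)

```text
t: 9.52
eef_pos: [504.2, -118.0, 104.2]
orientation: [[0.995, -0.099, -0.0], [-0.099, -0.995, -0.0], [-0.0, 0.0, -1.0]]
contact_force: [-0.6, 0.8, 0.6]
finger_gap: 34.4
grip_force: 0.0
```

Request:
send_rows(
  series=[
    [[-0.2,0.02,0.1],[0,0,0],0.4],
    [[-0.4,0.04,0.1],[0,0,0],0.4],
    [[-0.6,0.06,0.1],[0,0,0],0.4],
    [[-0.75,0.07,0.1],[0,0,0],0.4],
    [[-0.75,0.07,0.1],[0,0,0],0.4],
    [[-0.75,0.07,0.1],[0,0,0],0.4],
    [[-0.75,0.07,0.1],[0,0,0],0.4],
    [[-0.75,0.07,0.1],[0,0,0],0.4],
    [[-0.75,0.07,0.1],[0,0,0],0.4],
    [[-0.75,0.07,0.1],[0,0,0],0.4],
  ],
)

```text
t: 10.35
eef_pos: [429.9, -111.1, 114.4]
orientation: [[0.995, -0.099, 0.001], [-0.099, -0.995, -0.0], [0.001, 0.0, -1.0]]
contact_force: [-0.4, 0.1, 0.3]
finger_gap: 34.5
grip_force: 0.0
```

Run:
```python
from h import *
im=snap("side","s4.png"); im2=snap("scene","s4c.png")
# side crop 80x60 at (230,175); scene: left carton and right carton
f=lambda m,x,y:cv2.resize(m[y:y+60,x:x+80,::-1],None,fx=5,fy=5,interpolation=cv2.INTER_CUBIC)
o=np.vstack([np.hstack([f(im2,165,185),f(im2,250,150)]),np.hstack([f(im,240,145),f(im,230,175)])])
for i in range(0,800,50): cv2.line(o,(i,0),(i,599),(0,160,0),1)
for i in range(0,600,50): cv2.line(o,(0,i),(799,i),(0,160,0),1)
cv2.imwrite("pics/s4b.png",o)
```

```text
(no output)
```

View pics/s4b.png

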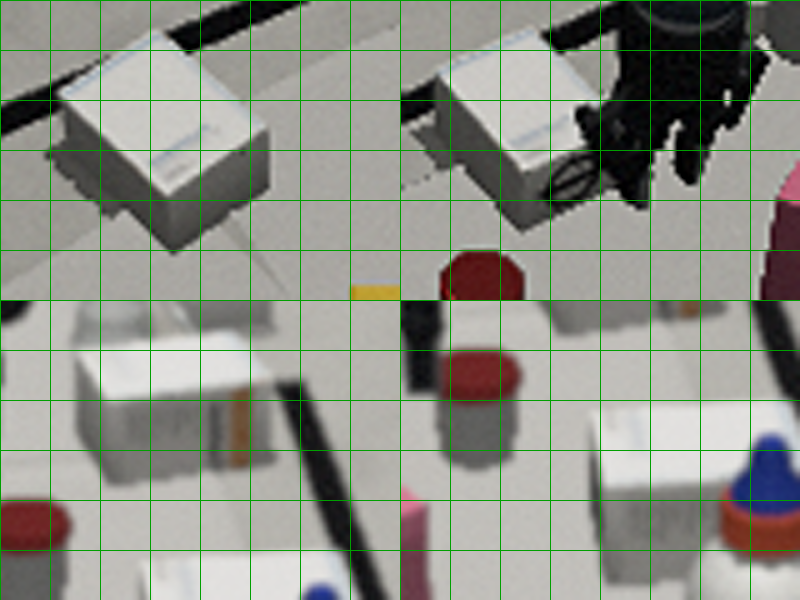

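Stamp confirmed: ring and bar at (570,175) on the near face of the right carton, while the left one's near face at (218,190) is blank. Now I fit its lying pose and the tape to get the push length.

```bash
cat > fit1.py <<'E'
from h import *
from scipy.optimize import least_squares
S,D=cam("scene"),cam("side")
def fit(o):
    def pt(p,a,b,z):
        c,s=np.cos(p[2]),np.sin(p[2]); x,y=58*a,42.5*b
        return [p[0]+c*x-s*y,p[1]+s*x+c*y,z]
    r=least_squares(lambda p:np.concatenate([proj(c,pt(p,a,b,z))-u for c,a,b,z,u in o]),[600,-100,0])
    return r.x,r.fun
def tape(im,c):
    "tape line x = a + b*y from edges midpoint: dark pixels projected to table"
    g=im.max(2); P=[]
    for v,u in np.argwhere(g<45):
        q=onz(c,u,v,0)
        if -290<q[1]<270 and abs(q[0]-(682+.11*(q[1]+10)))<22: P.append(q[:2])
    P=np.array(P); b,a=np.polyfit(P[:,1],P[:,0],1); return a,b,len(P)
E
python3 - <<'E'
from fit1 import *
A=lambda u,v:((u-400)/5+250-.4,v/5+150-.4); B=lambda u,v:((u-400)/5+230-.4,(v-300)/5+175-.4)
o=[(S,-1,1,66,A(525,170)),(S,1,1,66,A(437,75)),(S,1,-1,66,A(538,28)),(S,-1,1,0,A(525,232)),(D,-1,-1,66,B(607,487)),(D,-1,1,66,B(592,412)),(D,-1,-1,0,B(607,583))]
p,f=fit(o);print(p.round(3),f.round(1))
print("tri",tri(S,o[0][4],D,o[5][4]))
for n,c,fn in(("scene",S,"scene0.png"),("side",D,"side0.png")):
    a,b,k=tape(cv2.imread("pics/"+fn),c); print(n,a,b,k,"x at p:",a+b*p[1])
E
```

```text
[ 5.82147e+02 -1.27362e+02 -8.80000e-02] [ 0.4  0.3 -0.3 -1.5 -0.6 -1.  -0.4  0.5 -0.3 -0.3 -0.6 -0.6 -0.3  1.2]
tri (array([530.23545376, -80.33678498,  64.52978802]), np.float64(1.066333007554513))
scene 684.1511754038286 0.10023628401000438 791 x at p: 671.3848835204033
side 682.0567689858541 0.1000636138222 521 x at p: 669.3124687199238
```

Request:
send_rows(
  series=[
    [[0.1,-0.01,-0.1],[0,0,0.01],0.4],
    [[0.2,-0.02,-0.25],[0,0,0.02],0.4],
    [[0.3,-0.04,-0.4],[0,0,0.02],0.4],
    [[0.4,-0.06,-0.55],[0,0,0.02],0.4],
    [[0.4,-0.06,-0.7],[0,0,0.02],0.4],
    [[0.4,-0.06,-0.85],[0,0,0.02],0.4],
    [[0.4,-0.06,-0.88],[0,0,0.02],0.4],
    [[0.4,-0.06,-0.88],[0,0,0.02],0.4],
    [[0.4,-0.06,-0.88],[0,0,0.02],0.4],
    [[0.4,-0.06,-0.88],[0,0,0.02],0.4],
  ],
)

```text
t: 11.28
eef_pos: [469.8, -117.1, 27.1]
orientation: [[0.996, -0.089, 0.002], [-0.089, -0.996, -0.0], [0.002, 0.0, -1.0]]
contact_force: [0.4, -0.3, -0.7]
finger_gap: 34.4
grip_force: 0.0
```

Request:
send_rows(
  series=[
    [[0.08,-0.01,0],[0,0,0],0.4],
    [[0.16,-0.01,0],[0,0,0],0.4],
    [[0.24,-0.02,0],[0,0,0],0.4],
    [[0.3,-0.03,0],[0,0,0],0.4],
    [[0.35,-0.03,0],[0,0,0],0.4],
    [[0.4,-0.03,0],[0,0,0],0.4],
    [[0.45,-0.04,0],[0,0,0],0.4],
    [[0.5,-0.04,0],[0,0,0],0.4],
    [[0.55,-0.05,0],[0,0,0],0.4],
    [[0.6,-0.05,0],[0,0,0],0.4],
  ],
)

```text
t: 12.12
eef_pos: [528.7, -122.2, 25.9]
orientation: [[0.996, -0.089, -0.001], [-0.089, -0.996, -0.0], [-0.001, 0.0, -1.0]]
contact_force: [-0.4, -0.2, 0.1]
finger_gap: 34.2
grip_force: 0.0
```

Request:
send_rows(
  series=[
    [[0.06,0,0],[0,0,0],0.4],
    [[0.12,-0.01,0],[0,0,0],0.4],
    [[0.18,-0.01,0],[0,0,0],0.4],
    [[0.24,-0.02,0],[0,0,0],0.4],
    [[0.3,-0.03,0],[0,0,0],0.4],
    [[0.36,-0.03,0],[0,0,0],0.4],
    [[0.42,-0.04,0],[0,0,0],0.4],
    [[0.47,-0.04,0],[0,0,0],0.4],
    [[0.5,-0.05,0],[0,0,0],0.4],
    [[0.5,-0.05,0],[0,0,0],0.4],
  ],
)

```text
t: 12.95
eef_pos: [580.4, -127.0, 26.5]
orientation: [[0.996, -0.089, 0.002], [-0.089, -0.996, -0.0], [0.002, 0.0, -1.0]]
contact_force: [-0.7, 0.5, 0.7]
finger_gap: 34.3
grip_force: 0.0
```

Run:
```python
from h import *
im=snap("side","s5.png"); im2=snap("scene","s5c.png")
f=lambda m,x,y:cv2.resize(m[y:y+80,x:x+80,::-1],None,fx=5,fy=5,interpolation=cv2.INTER_CUBIC)
o=np.hstack([f(im2,230,130),f(im,240,160)])
for i in range(0,800,50): cv2.line(o,(i,0),(i,399),(0,160,0),1)
for i in range(0,400,50): cv2.line(o,(0,i),(799,i),(0,160,0),1)
cv2.imwrite("pics/s5b.png",o)
```

```text
(no output)
```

View pics/s5b.png

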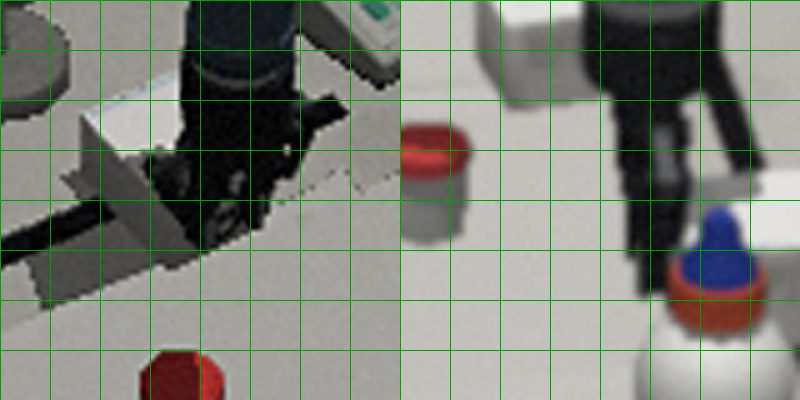

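Run:
```python
from fit1 import *
A=lambda u,v:(u/5+230-.4,v/5+130-.4); y=-.088; c,s=np.cos(y),np.sin(y)
for (u,v),a,b,z in(((80,118),1,1,66),((170,270),-1,1,0)):
    q=onz(S,*A(u,v),z); print(q.round(1),"centre",q[0]-c*58*a+s*42.5*b,q[1]-s*58*a-c*42.5*b)
```

```text
[707.  -88.7  66. ] centre 645.5338626624805 -125.96843205552305
[598.2 -87.8   0. ] centre 652.2028431193353 -135.2487361679763
```

Centre is now about x = 649, so about 20 mm to go. Then I back off and check.

Request:
send_rows(
  series=[
    [[0.04,0,0],[0,0,0],0.4],
    [[0.08,-0.01,0],[0,0,0],0.4],
    [[0.12,-0.01,0],[0,0,0],0.4],
    [[0.16,-0.01,0],[0,0,0],0.4],
    [[0.19,-0.02,0],[0,0,0],0.4],
    [[0.2,-0.02,0],[0,0,0],0.4],
    [[0.2,-0.02,0],[0,0,0],0.4],
    [[0.2,-0.02,0],[0,0,0],0.4],
    [[0.1,-0.01,0],[0,0,0],0.4],
    [[-0.1,0.01,0],[0,0,0],0.4],
  ],
)

```text
t: 13.88
eef_pos: [572.5, -126.0, 27.1]
orientation: [[0.996, -0.088, 0.006], [-0.088, -0.996, -0.001], [0.006, 0.001, -1.0]]
contact_force: [0.5, 0.7, 0.2]
finger_gap: 34.0
grip_force: 0.0
```

Request:
send_rows(
  series=[
    [[-0.2,0.02,0],[0,0,0],0.4],
    [[-0.4,0.04,0],[0,0,0],0.4],
    [[-0.6,0.06,0],[0,0,0],0.4],
    [[-0.8,0.07,0.2],[0,0,0],0.4],
    [[-1,0.08,0.4],[0,0,0],0.4],
    [[-1,0.08,0.6],[0,0,0],0.4],
    [[-1,0.08,0.8],[0,0,0],0.4],
    [[-1,0.08,1],[0,0,0],0.4],
    [[-1,0.08,1],[0,0,0],0.4],
    [[-1,0.08,1],[0,0,0],0.4],
  ],
)

```text
t: 14.72
eef_pos: [470.7, -118.1, 127.7]
orientation: [[0.996, -0.089, 0.005], [-0.089, -0.996, -0.0], [0.005, -0.0, -1.0]]
contact_force: [-0.2, 0.5, -0.8]
finger_gap: 34.2
grip_force: 0.0
```

Run:
```python
from h import *
im=snap("side","s6.png"); im2=snap("scene","s6c.png")
f=lambda m,x,y:cv2.resize(m[y:y+80,x:x+80,::-1],None,fx=5,fy=5,interpolation=cv2.INTER_CUBIC)
o=np.hstack([f(im2,230,130),f(im,265,170)])
for i in range(0,800,50): cv2.line(o,(i,0),(i,399),(0,160,0),1)
for i in range(0,400,50): cv2.line(o,(0,i),(799,i),(0,160,0),1)
cv2.imwrite("pics/s6b.png",o)
```

```text
(no output)
```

View pics/s6b.png

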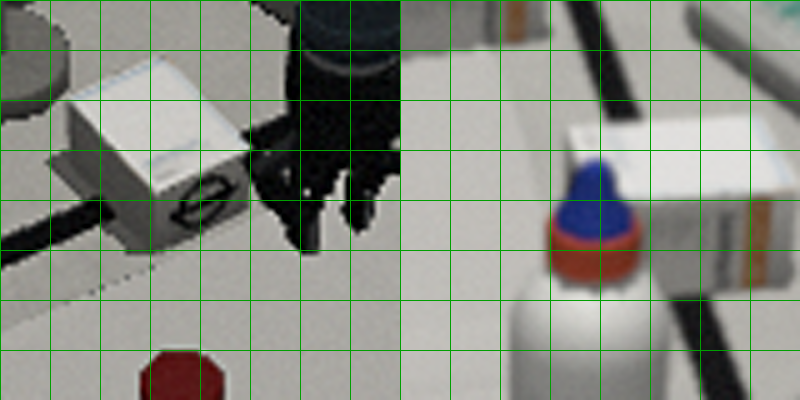

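The stamped carton lies across the tape, stamp at (203,202), with tape emerging at both sides. Last, the fit.

Run:
```python
from fit1 import *
A=lambda u,v:(u/5+230-.4,v/5+130-.4); B=lambda u,v:((u-400)/5+265-.4,v/5+170-.4)
o=[(S,-1,1,66,A(157,193)),(S,1,1,66,A(68,98)),(S,1,-1,66,A(160,55)),(S,-1,-1,66,A(250,148)),(S,-1,1,0,A(150,252)),(S,-1,-1,0,A(248,210)),(D,1,-1,66,B(797,187)),(D,1,1,66,B(765,115)),(D,-1,1,66,B(570,125)),(D,1,-1,0,B(790,287))]
p,f=fit(o);print(p.round(3),f.round(1),"tape x",683+.1*p[1])
```

```text
[ 6.70268e+02 -1.31969e+02 -8.50000e-02] [-0.8  0.1 -0.4 -0.5  0.8 -0.3  0.7 -0.   0.2  1.   0.1  0.4  1.  -0.2
 -0.2 -0.6 -0.7 -0.3  0.5  0.1] tape x 669.8030826082481
```

The fit puts the carton centre on the tape's centre line to within about 1 mm, and the arm is clear of everything. Handing in.

```bash
python3 -c "
from plant import robot
print(robot.hand_in())"
```

```text
the job is handed in; nothing more can be done
None
```

I tipped both cartons and pushed the stamped one (on the right) across the dispatch line, with its middle within about 1 mm of the tape's centre by camera measurement. The plain one is where it fell, the arm touched nothing else that I saw, and I handed the job in at about 15 s.

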